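Open the combination-locked meter box and hang up its front plate

ROBOT

A 6-joint arm with a two-finger parallel gripper is mounted at the origin on a cart in front of the work surface, level with it; the furniture and walls round the work are solid. World frame = base frame: x ahead of the robot, y to its left, z up, the work surface at z = 0. Lengths are in m, angles in rad, forces in N, time in s.
With the tool pointing down it reaches from about 0.425 to 0.95 m from the base axis. Payload 3.5 kg.
Tool frame: the origin (TCP) lies midway between the tips of the shut fingers; the grasp point (between the pads) lies 19 mm behind it; z points along the fingers, y is the line along which they close (so a half turn about z gives the same grasp; the last joint's range is limited). The gripper opens to 85 mm and grips with 20 to 120 N. Pads are 22 mm wide; open, the fingers measure 114 mm over their backs; the gripper's body (76 mm by 85 mm) begins 54 mm behind the grasp point. The pads swing forward as they close: fully open they stand 13 mm farther back than shut.
Start: joints at [-1.468, 0.286, 1.577, -0, 1.279, -0.15], TCP at [0.169, -0.654, 0.231] pointing down, gripper open.
Joint ranges: [-2.77, 2.77], [-0.9, 2.22], [0.21, 2.48], [-1.53, 4.67], [0.24, 2.81], [-2.84, 2.84]. Speed limits (rad/s): [2.79, 2.79, 3.14, 3.14, 3.14, 3.14].

INTERFACE

Orientations are given as a rotation vector (axis times angle).
In Python, from cell import r, effector, kinematics, viewer, workorder gives the robot as it stands. The module is installed in compiled form; this text tells all that it offers. Calls block until the motion is done:
- r.move_ptp(position, orientation): joint-space move of the TCP to a pose.
- r.move_straight(position, feed=0.15, rot=None, guard=None): straight line of the TCP; rot=None keeps the orientation; feed is the mean speed in m/s. With guard (N) it stops when the force on the tool has changed by that much, and returns True; else False.
- r.move_j(angles): joint-space move.
- effector.grip(opening, squeeze=None): finger opening in m; squeeze is the grip in N (None keeps the last); returns when the fingers have stopped.
- r.hold(seconds).
- kinematics.solve_ik(position, orientation): joint angles nearest the present ones, or None.
- r.state(): the state.
- viewer.read_camera(name): name is "side" or "top" or "wrist"; returns the picture (384x512x3 uint8, red, green, blue); there is no depth.
- viewer.get_calibration(name): a dict with "mtx" (3x3 intrinsics, pixels), "distortion" ([k1, k2, p1, p2, k3] as OpenCV has them; the pictures are not rectified), "R" (3x3) and "t" (3): a world point X has camera coordinates R X + t. Camera axes: x right, y down, z forward; pixel columns grow to the right and rows downward; lengths in m; the calibration is good to about 2 mm. A picture is of the moment at which its call begins: read the wrist's pose just before it. get_calibration takes no time and is no camera call; for the wrist camera it gives the pose at the moment of the call.
A pose or a line that the arm cannot do raises r.PlanningError and nothing moves.
- workorder.close_job(): hands the job in; it is judged then, once.
The state is a dict: "clock": time; "joints": joint angles; "joint_vel": joint speeds; "effort": joint torques, N m; "position": TCP position; "eef_rot": TCP orientation; "wrist_force": force on the tool from outside, world axes, zero at the start; "ft_torque": the same for the moment, N m; "width": finger opening in m; "finger_force": force on a finger pad.
Only numpy, scipy, OpenCV 4.12 (cv2) and the standard library are available. Lean on these libraries where they do the work, as an engineer would, in place of code of your own. Each camera call takes 0.05 s, during which the arm holds its last target. There are 200 camera calls.

TASK

Open the locked meter box so that the meter can be got at. Dial the combination with the post on the dial: clockwise (seen from above), passing 8 o'clock once and stopping when the pointer reaches 8 o'clock the second time; then counter-clockwise, passing 8 o'clock once and going on to stop at 5 o'clock; then clockwise again straight to 9 o'clock; now draw the bolt all the way back towards the dial and leave it there. Lift the front plate straight up out of its channels, hang it up with both of its slots on the two hooks of the stand, one slot on each hook, let go of it, and leave the other loose things where they lie.

Things in the scene. Friction and masses are not known exactly. Their poses are not given: they have to be found in the camera images.
- lockbox: Fixed grey sheet-steel meter box, 160 mm deep (x), 184 mm wide (y), 75 mm high. Origin: centre of its underside. Its x axis points from the front plate to the rear, y to the left, z up. A dark lock case, 80x80x30 mm, sits on the rear right of its top; a steel bolt with an upright knob runs from the lock case forward through the right slot of the front plate.
- dial_axis (a point): Point on the dial's vertical axis, 140 mm up, the height of post_grip; in the box's frame at x 39, y -48 mm. Black dial, 62 mm across, top face 115 mm up. Twelve white marks on the lock case round it are the hours of a clock: 12 o'clock (double mark) lies in +x of the box (rear), 3 o'clock in -y, 6 o'clock in -x, towards the front plate, 9 o'clock in +y. Same axes as the box.
- post_grip (a point): Grip point on the steel finger post of the dial: upright, 14 mm thick, 38 mm high, 24 mm from the dial's axis, free to spin on itself, so it can be held and led round in circles without turning the hand. The point is 25 mm above the dial's face. The direction from the axis to the post is the pointer (white line outside the post).
- dial (a joint): Angle of the dial in rad, growing clockwise seen from above; 0 = post and pointer at 12 o'clock, 0.5236 an hour; it counts on over full turns. Starts between 9 and 3 o'clock (-1.57 to 1.57). Stiffness 0.03 Nm, about 2 N at the post. A real lock: the dial picks up two more wheels, so turns and reversals count; each stop must be within about 5 degrees; after an overshoot dial it all again from the start.
- bolt (a joint): Travel of the bolt in m: 0 = shut, its tip through the right slot of the plate; 0.016 = fully drawn back in +x of the box, plate free. It slides with 1.5 N and stays where it is left. With the combination wrong it stops after 2 to 3 mm. With it drawn back the dial is blocked.
- bolt_knob (a point): Point to grip on the bolt's upright round steel knob, 14 mm thick, its top 130 mm and this point 118 mm above the worktop. The bolt under it is 12 mm wide, its top 93 mm up. Shut, the knob stands 34 mm behind the front plate.
- plate_grip (a point): Centre of the black handle bar of the loose aluminium front plate: bar 14 mm thick (plate's x), 56 mm long (y), 24 mm high, on the middle of the plate's upper edge. Plate: 4 mm thick, 170 mm wide, 116 mm high (122 with the bar), 0.3 kg; lower edge 110 mm below this point. It stands in channels 75 mm high, so lift it 85 mm or more to clear them. Frame: x to the rear, y left, z up.
- slot_left (a point): Middle of the upper edge of the plate's left slot. The two slots are 20 mm wide and 30 mm high, go through the plate and lie 48 mm left and right of its middle; their upper edge is 4 mm below plate_grip. Same axes as the plate.
- slot_right (a point): Middle of the upper edge of the plate's right slot, like slot_left.
- hook_left (a point): Seat on the left hook of the fixed hanger stand: top of the hook's level arm, 168 mm above the worktop, where slot_left's upper edge shall rest. Round bar, 7 mm thick; the tip turns up 26 mm nearer the robot (-x) and rises to 13 mm above this point; the dark upright that carries the hook stands 27 mm behind (+x). Hooks 96 mm apart in y. Axes: x away from the open tips, y left, z up.
- hook_right (a point): Seat on the right hook of the hanger stand, like hook_left. A plate comes from the tips' side with the tips level with its slots, moves on in +x of the hooks until it is over the seats, and is lowered.
- tape_roll: Bystander: roll of black tape, origin at the centre of its underside; leave it alone.
- screw_tin: Bystander: round tin, origin at the centre of its underside; leave it alone.
- cutter: Bystander: side cutter, origin at the centre of its underside; leave it alone.
- spare_breaker: Bystander: spare breaker, origin at the centre of its underside; leave it alone.
- front_plate: The front plate as a whole (see plate_grip); origin in the middle of its lower edge, 110 mm below plate_grip.

How it is judged:
By the outcome, as a careful person would: the job done as asked, in the order asked, and still so for the second after the job is handed in, with the robot touching nothing.
It also fails if it takes over 72 s, if anything falls off the work surface, if the arm or the gripper's body presses on something with over 40 N, if the wrist force passes 120 N, or if a joint passes its speed limit or range.

## Working session

There is one attempt and no reset: what is moved stays moved. The work goes in short steps, each a Python script; the robot and the scene stay as the last script left them, time stands still between calls to the robot, and variables do not carry over. Pictures are saved under pics/ and viewed, at most 10 in all, crops included, and the job is handed in when it is done.

```bash
mkdir -p pics
python3 - <<'E'
from cell import r, effector, kinematics, viewer, workorder
import cv2,numpy as np
for n in("top","side"):
    im=viewer.read_camera(n); cv2.imwrite(f"pics/{n}0.png",cv2.resize(im[:,:,::-1],(800,600),interpolation=cv2.INTER_CUBIC)); np.save(f"pics/{n}0.npy",im)
    c=viewer.get_calibration(n); print(n,np.round(c["mtx"],1).tolist(),c["distortion"],"campos",np.round(-np.array(c["R"]).T@c["t"],3),np.round(c["R"],3).tolist())
s=r.state();print(s["clock"],s["position"],s["eef_rot"],s["width"])
E
```

```text
top [[388.2, 0.0, 253.3], [0.0, 388.2, 194.2], [0.0, 0.0, 1.0]] [-0.12192934  0.          0.          0.          0.        ] campos [0.332 0.212 1.247] [[-0.018, -1.0, 0.012], [-0.982, 0.015, -0.191], [0.191, -0.015, -0.982]]
side [[468.6, 0.0, 267.6], [0.0, 468.6, 189.4], [0.0, 0.0, 1.0]] [-0.00935338  0.          0.          0.          0.        ] campos [ 0.4   -1.058  0.659] [[0.993, -0.115, 0.013], [-0.033, -0.389, -0.92], [0.111, 0.914, -0.391]]
0.1 [ 0.16877444 -0.65293234  0.23004825] [-3.11438564e+00 -3.95714749e-01 -5.00440543e-05] 0.08514719230052553
```

View pics/top0.png

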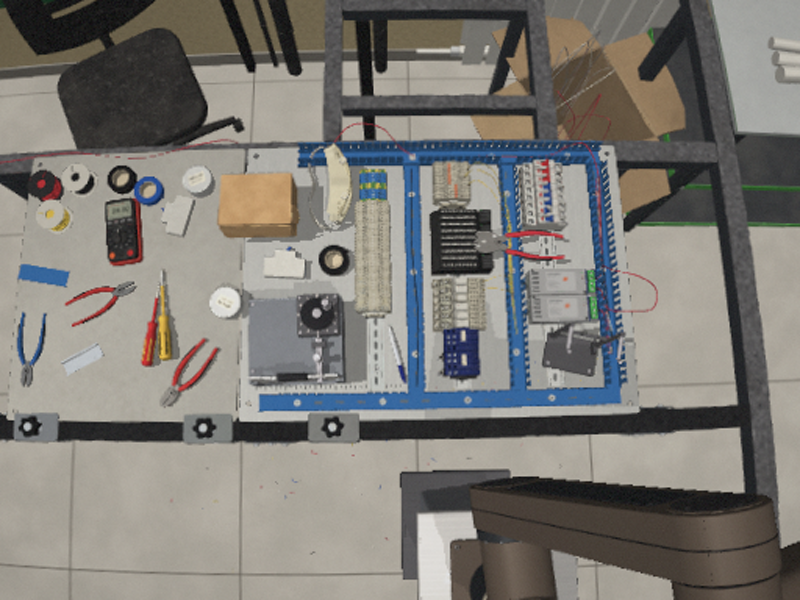

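View pics/side0.png

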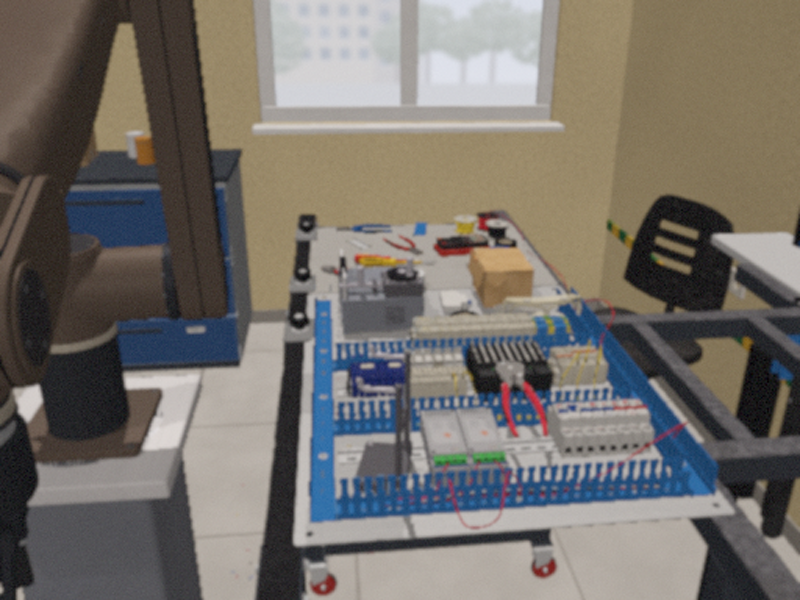

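The top view shows the box at about (295,340), its dial at (318,313), the bolt and knob at (320,345), the plate along (250–340,378), and the stand at (575,345). The side view shows the stand's thin upright at about (403,420). I'll get rough positions from these, then look with the wrist camera.

```bash
cat > h.py <<'E'
from cell import r, effector, kinematics, viewer, workorder
import cv2,numpy as np
from scipy.spatial.transform import Rotation as Ro
def ray(c,uv):
    p=cv2.undistortPoints(np.array([[uv]],float),c["mtx"],np.array(c["distortion"]))[0,0]
    R=np.array(c["R"]);return -R.T@c["t"],R.T@np.r_[p,1]
def onz(c,uv,z):
    o,d=ray(c,uv);return o+d*(z-o[2])/d[2]
def proj(c,X):
    return cv2.projectPoints(np.array(X,float).reshape(-1,3),cv2.Rodrigues(np.array(c["R"]))[0],np.array(c["t"],float),c["mtx"],np.array(c["distortion"]))[0][:,0]
def down(yaw):  # tool z down; tool y axis at angle yaw from world y
    return (Ro.from_euler('z',yaw)*Ro.from_euler('x',np.pi)).as_rotvec()
def snap(n,name):
    c=viewer.get_calibration(n);im=viewer.read_camera(n);np.save(f"pics/{name}.npy",im)
    np.savez(f"pics/{name}_c.npz",**{k:np.array(v) for k,v in c.items()})
    cv2.imwrite(f"pics/{name}.png",cv2.resize(im[:,:,::-1],(800,600),interpolation=cv2.INTER_CUBIC));return c,im
def st():
    s=r.state();print("t",round(s["clock"],2),np.round(s["position"],4),"w",round(s["width"],4),"F",np.round(s["wrist_force"],1),"ff",s["finger_force"],"j",np.round(s["joints"],2));return s
E
python3 - <<'E'
from h import *
c=viewer.get_calibration("top")
for n,uv,z in[("dial",(318,313),.115),("boxFL",(250,380),.08),("boxFR",(341,380),.08),("standL",(545,345),.16),("standtip",(600,345),.16)]:
    print(n,onz(c,np.array(uv)*.64,z))
w=viewer.get_calibration("wrist");s=r.state();R=Ro.from_rotvec(s["eef_rot"]).as_matrix()
Rc=np.array(w["R"]);cp=-Rc.T@w["t"]
print("cam in tool",R.T@(cp-s["position"]),(R.T@Rc.T).round(3).tolist(),w["mtx"],w["distortion"])
for p in([.52,.25,.45],[.52,-.35,.45]):
  for y in(0,np.pi,np.pi/2,-np.pi/2):
    q=kinematics.solve_ik(p,down(y));print(p,y,None if q is None else np.round(q,2))
E
```

```text
dial [0.53542144 0.34320913 0.115     ]
boxFL [0.41256673 0.47814096 0.08      ]
boxFR [0.41052872 0.30245338 0.08      ]
standL [ 0.46160528 -0.07452483  0.16      ]
standtip [ 0.45942208 -0.17766081  0.16      ]
cam in tool [ 0.07949441 -0.00041655 -0.14335568] [[0.001, -0.951, -0.311], [1.0, 0.0, 0.001], [-0.001, -0.311, 0.951]] [[267.21935264   0.         255.34606443]
 [  0.         267.21935264 192.21166222]
 [  0.           0.           1.        ]] [-0.05335662  0.          0.          0.          0.        ]
[0.52, 0.25, 0.45] 0 [ 0.27 -0.01  1.52 -0.    1.63  1.84]
[0.52, 0.25, 0.45] 3.141592653589793 [ 0.27 -0.01  1.52  0.    1.63 -1.3 ]
[0.52, 0.25, 0.45] 1.5707963267948966 [ 0.27 -0.01  1.52 -0.    1.63  0.27]
[0.52, 0.25, 0.45] -1.5707963267948966 None
[0.52, -0.35, 0.45] 0 [-0.75  0.1   1.4  -0.    1.64  0.82]
[0.52, -0.35, 0.45] 3.141592653589793 [-0.75  0.1   1.4   0.    1.64 -2.32]
[0.52, -0.35, 0.45] 1.5707963267948966 [-0.75  0.1   1.4   0.    1.64 -0.75]
[0.52, -0.35, 0.45] -1.5707963267948966 [-0.75  0.1   1.4  -0.    1.64  2.39]
```

Run:
```python
from h import *
r.move_ptp([.47,-.12,.36],down(np.pi)); snap("wrist","stand1"); st()
r.move_ptp([.48,.36,.31],down(np.pi)); snap("wrist","box1"); st()
```

```text
t 2.38 [ 0.47   -0.1206  0.3597] w 0.0856 F [-0.4  0.5 -0.6] ff 0.0 j [-0.46 -0.22  1.86 -0.    1.5  -2.03]
t 4.19 [0.4807 0.359  0.3103] w 0.0854 F [-0.3 -0.8 -0.5] ff 0.0 j [ 0.47  0.07  1.68 -0.    1.39 -1.1 ]
```

View pics/stand1.png

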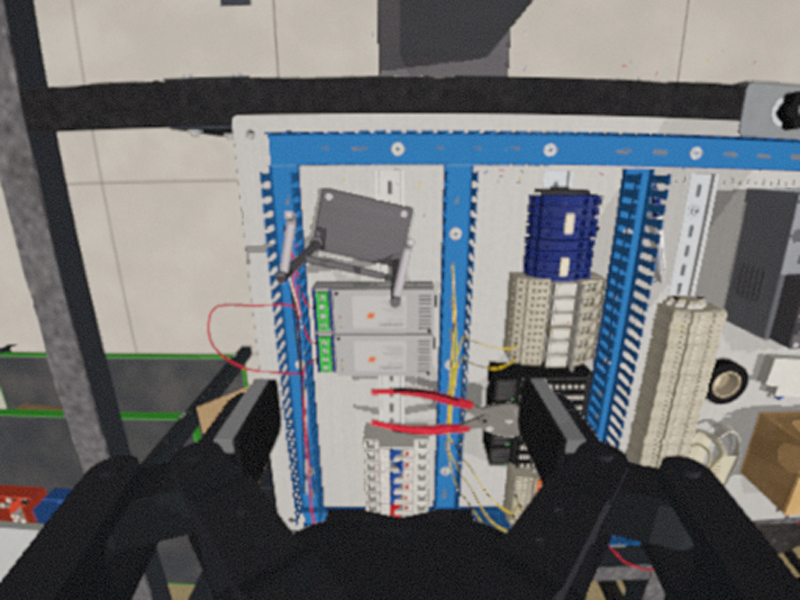

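View pics/box1.png

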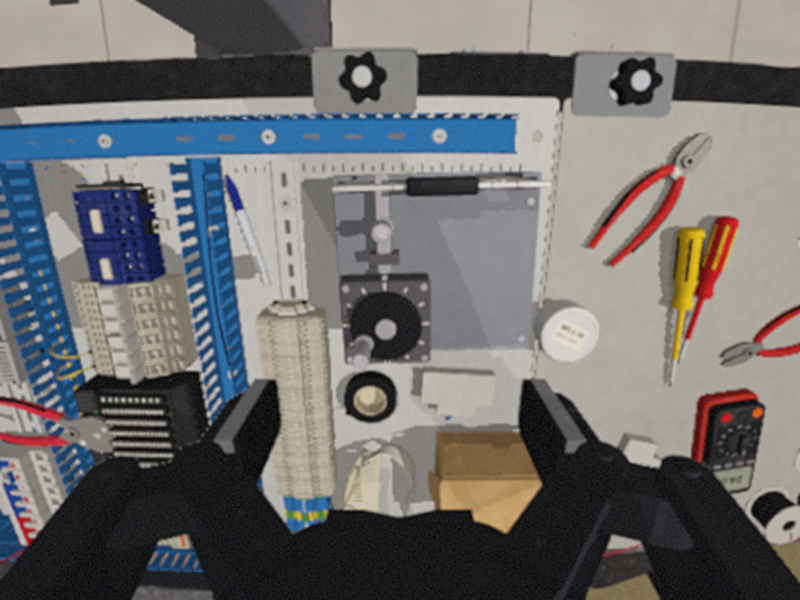

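Box: handle bar centre at about (443,187), knob at (381,230), dial at (386,327), post top near (362,350), so between 12 and 3 o'clock. Stand: the two light hook rods are near (288,240) and (400,270), rotated about 15°. I'll zoom in on both.

Run:
```python
import numpy as np,cv2
a=np.load("pics/stand1.npy")[:,:,::-1]; b=np.load("pics/box1.npy")[:,:,::-1]
A=cv2.resize(a[110:210,170:280],None,fx=5,fy=5,interpolation=cv2.INTER_CUBIC)
B=cv2.resize(b[105:240,205:360],None,fx=5,fy=4.4,interpolation=cv2.INTER_CUBIC)
cv2.imwrite("pics/standz.png",A);cv2.imwrite("pics/boxz.png",B);print(A.shape,B.shape)
```

```text
(500, 550, 3) (594, 775, 3)
```

View pics/standz.png

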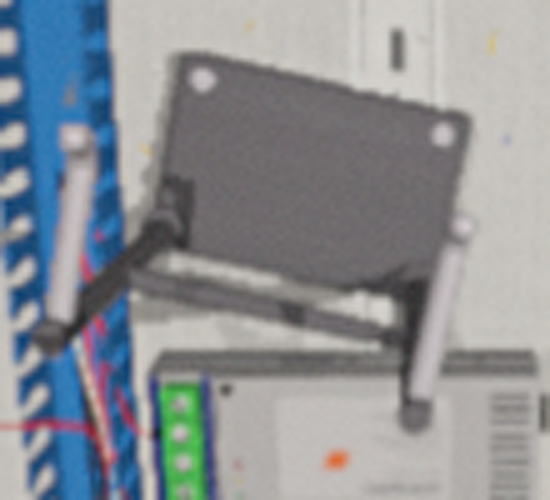

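View pics/boxz.png

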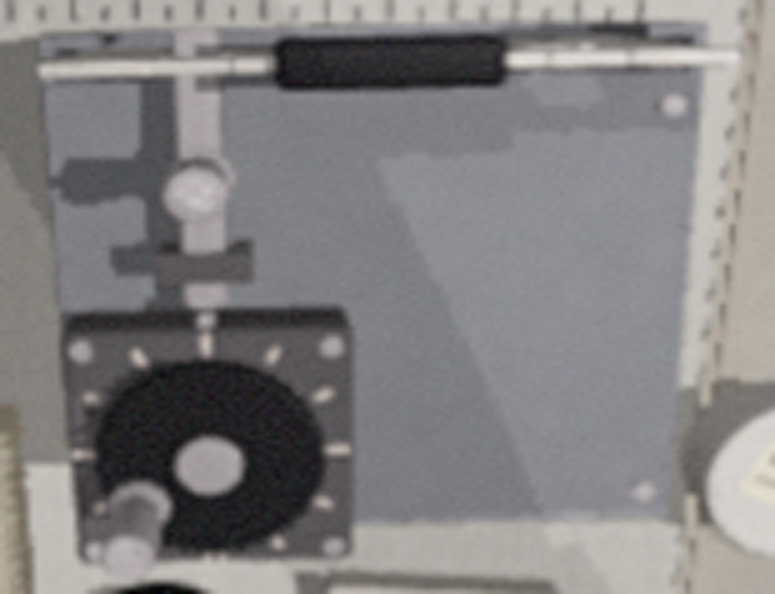

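Stand crop: tip tops at (75,130) and (463,222), dark upright tops at (52,335) and (414,412). Box crop: bar centre (391,63), plate ends (40,70) and (740,57), knob top (195,190), dial disc centre (210,455), post top (130,553).

Run:
```python
from h import *
cs=dict(np.load("pics/stand1_c.npz"));cb=dict(np.load("pics/box1_c.npz"))
S=lambda x,y:((x+.5)/5-.5+170,(y+.5)/5-.5+110)
B=lambda x,y:((x+.5)/5-.5+205,(y+.5)/4.4-.5+105)
tr=onz(cs,S(75,130),.181);tl=onz(cs,S(463,222),.181)
ur=onz(cs,S(52,335),.168);ul=onz(cs,S(414,412),.168)
print("tips",tr,tl,np.linalg.norm(tl-tr),"upr",ur,ul,np.linalg.norm(ul-ur),"len",np.linalg.norm((ur-tr)[:2]),np.linalg.norm((ul-tl)[:2]))
for a,b in((tr,tl),(ur,ul)): d=b-a;print("yaw",np.arctan2(-d[0],d[1]))
d=ur-tr;print("arm yaw",np.arctan2(d[1],d[0]),np.arctan2(*(ul-tl)[1::-1]))
ea=onz(cb,B(40,70),.116);eb=onz(cb,B(740,57),.116);d=eb-ea
print("plate ends",ea,eb,np.linalg.norm(d),"yaw",np.arctan2(-d[0],d[1]),"mid",(ea+eb)/2)
print("bar",onz(cb,B(391,63),.122),"barends",onz(cb,B(278,65),.122),onz(cb,B(505,61),.122))
k=onz(cb,B(195,190),.13);dc=onz(cb,B(210,455),.115);p=onz(cb,B(130,553),.153)
print("knob",k,"dial",dc,"post",p,"rad",np.linalg.norm((p-dc)[:2]))
for q in((150,310),(68,315),(352,310),(75,560),(350,555)): print("case",q,onz(cb,B(*q),.105))
for q in((97,455),(323,455)):print("dial edge",onz(cb,B(*q),.115))
```

```text
tips [ 0.42420474 -0.20489266  0.181     ] [ 0.44651052 -0.11214341  0.181     ] 0.09539376622947456 upr [ 0.47818933 -0.21851154  0.168     ] [ 0.49925129 -0.1243696   0.168     ] 0.09646922254708439 len 0.0556759293853908 0.05413934283243244
yaw -0.23601340447130734
yaw -0.2201010944798883
arm yaw -0.24711734280373843 -0.22779315094572958
plate ends [0.41852475 0.30665114 0.116     ] [0.41454585 0.47879815 0.116     ] 0.17219298908281794 yaw 0.023109245622949193 mid [0.4165353  0.39272464 0.116     ]
bar [0.41643894 0.39218522 0.122     ] barends [0.4170073  0.36499735 0.122     ] [0.41580208 0.41965455 0.122     ]
knob [0.45001282 0.34493527 0.13      ] dial [0.53416585 0.34719427 0.115     ] post [0.54891838 0.32834651 0.153     ] rad 0.02393481191073799
case (150, 310) [0.49053161 0.33118673 0.105     ]
case (68, 315) [0.49209175 0.30901396 0.105     ]
case (352, 310) [0.49053972 0.38553737 0.105     ]
case (75, 560) [0.57523055 0.30733936 0.105     ]
case (350, 555) [0.57335317 0.38684709 0.105     ]
dial edge [0.53418297 0.31641475 0.115     ]
dial edge [0.53416642 0.37793849 0.115     ]
```

All sizes check out: hook spacing 95–96 mm, plate 172 mm, post radius 24 mm, and the plate-to-dial offset matches. The dial starts at about 0.93 rad. Next I'll grip the post and turn the first quarter while watching the forces.

```bash
cat >> h.py <<'E'
YB=.023; AX=np.array([.5342,.3472]); Z=.122; RB=down(np.pi+YB)
def P(th,ax=None,rad=.024):
    a=YB-th; ax=AX if ax is None else ax
    return np.r_[ax+rad*np.array([np.cos(a),np.sin(a)]),Z]
def turn(a,b,feed=.05,step=np.radians(15),ax=None):
    n=int(np.ceil(abs(b-a)/step));out=[]
    for th in np.linspace(a,b,n+1)[1:]:
        r.move_straight(P(th,ax),feed=feed);s=r.state()
        out.append([th,*(s["position"][:2]-P(th,ax)[:2])*1e3,*s["wrist_force"],s["clock"]])
    return np.array(out)
E
python3 - <<'E'
from h import *
np.set_printoptions(suppress=True,precision=2,linewidth=150)
t0=.93
effector.grip(.045,20)
p=P(t0);r.move_ptp(p+[0,0,.06],RB);r.move_straight(p,feed=.15,guard=15);st()
effector.grip(0,25);st()
print(turn(t0,t0+1.6));st()
E
```

```text
t 5.87 [0.55 0.33 0.12] w 0.0452 F [ 0.4 -0.  -0.1] ff 0.0 j [ 0.38  0.31  1.75  0.    1.08 -1.21]
t 6.25 [0.55 0.33 0.12] w 0.0132 F [ 0.  -2.4  4.8] ff 24.858265221118927 j [ 0.38  0.31  1.75 -0.    1.08 -1.21]
[[ 1.16  1.18 -0.25  0.49 -2.6   7.29  6.51]
 [ 1.39  0.64 -0.39  0.72 -3.4   7.73  6.77]
 [ 1.62  0.26 -0.28 -0.35 -3.08  8.18  7.03]
 [ 1.84  0.   -0.02 -0.8  -2.44  9.54  7.28]
 [ 2.07  0.02  0.24 -0.15 -1.49  8.99  7.54]
 [ 2.3   0.1   0.5  -1.34 -1.75  9.47  7.8 ]
 [ 2.53  0.25  0.76 -0.42 -0.62  7.47  8.06]]
t 8.06 [0.52 0.33 0.12] w 0.0129 F [-0.4 -0.6  7.5] ff 25.10677009820938 j [ 0.41  0.26  1.82  0.    1.06 -1.19]
```

Run:
```python
from h import *
np.set_printoptions(suppress=True,precision=2,linewidth=150)
o=turn(2.53,10.472);r.hold(.25);print(o[::2]);s=st();d=s["position"][:2]-AX
print("angle",YB-np.arctan2(d[1],d[0])+4*np.pi,np.linalg.norm(d))
c,im=snap("wrist","stop1")
q=proj(c,[*P(10.472)[:2],.115])[0];print(q)
u,v=q.astype(int);z=im[max(0,v-60):v+60,u-80:u+80,::-1];cv2.imwrite("pics/stop1z.png",cv2.resize(z,None,fx=5,fy=5,interpolation=cv2.INTER_CUBIC))
```

```text
[[ 2.79  0.53  0.94 -0.01  1.52  7.37  8.33]
 [ 3.3   1.15  0.81  2.5  -0.14  6.36  8.88]
 [ 3.81  1.42  0.23  2.56 -1.32  7.11  9.43]
 [ 4.32  1.14 -0.21  2.04 -3.43  8.14  9.98]
 [ 4.84  0.59 -0.25  0.31 -2.49  8.25 10.53]
 [ 5.35  0.01  0.36 -0.98 -0.74  9.07 11.08]
 [ 5.86  0.31  1.05  1.04  0.85  7.65 11.63]
 [ 6.37  1.04  0.91  2.85  1.27  5.65 12.18]
 [ 6.89  1.36  0.21  2.64 -1.21  6.21 12.73]
 [ 7.4   1.11 -0.27  1.95 -2.34  8.14 13.28]
 [ 7.91  0.62 -0.31 -0.14 -2.17  8.89 13.83]
 [ 8.42  0.3   0.1  -1.11 -1.2   8.21 14.38]
 [ 8.93  0.49  0.54  0.06  0.15  8.24 14.93]
 [ 9.45  0.99  0.55  1.52  0.91  7.75 15.48]
 [ 9.96  1.24  0.14  3.26 -0.66  6.85 16.03]
 [10.47  0.98 -0.28  0.88 -1.99  8.43 16.58]]
t 16.83 [0.52 0.37 0.12] w 0.0134 F [ 2.4 -2.7  8.4] ff 25.150431096553802 j [ 0.45  0.31  1.75 -0.    1.08 -1.14]
angle 10.501483032359822 0.02325444791914999
[255.49 235.99]
```

View pics/stop1z.png

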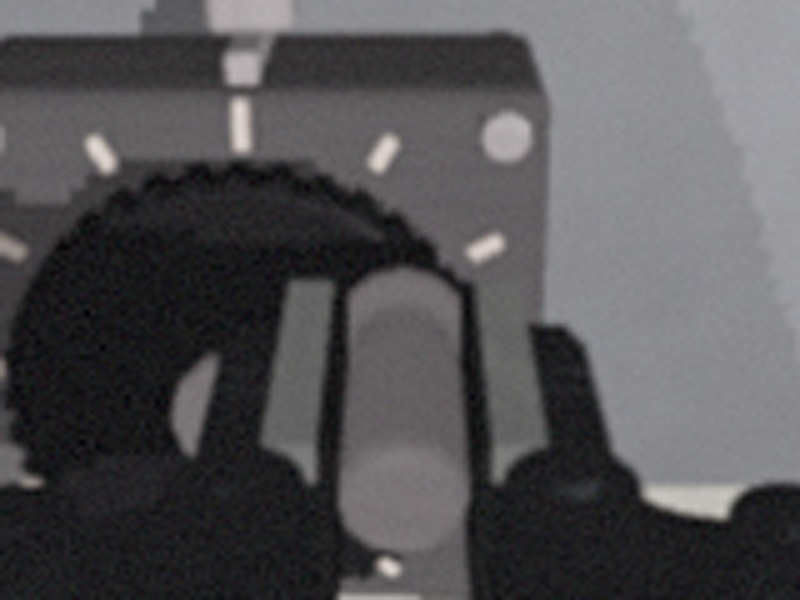

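Image: post at 8 o'clock to within the reading error. The 6, 7 and 8 marks are at (240,125), (383,150) and (485,247), and the post base is at about (405,320). TCP angle is within +2°. I'll carry on with the rest of the combination.

Run:
```python
from h import *
np.set_printoptions(suppress=True,precision=2,linewidth=150)
def rep():
    s=r.state()
    for c in(AX,AX+[.0007,.00035]):
        d=s["position"][:2]-c;print("deg",np.degrees(YB-np.arctan2(d[1],d[0]))%360,np.linalg.norm(d))
turn(10.472,2.618);r.hold(.25);rep()
turn(2.618,4.712);r.hold(.25);rep();snap("wrist","stop3")
effector.grip(.045);r.move_straight(P(4.712)+[0,0,.05],feed=.2);st()
snap("wrist","stop3b")
k=np.array([.450,.345,.106])
r.move_ptp(k+[0,0,.05],RB);r.move_straight(k,feed=.15,guard=15);effector.grip(0,30);s0=st()
f=r.move_straight(k+[.019,.0004,0],feed=.04,guard=12);s=st();print("guard",f,(s["position"]-s0["position"])*1e3)
```

```text
deg 150.6387913648528 0.02331039396751316
deg 150.7723230351053 0.02409106662426688
deg 271.7052965666297 0.023682995840495616
deg 269.99241349832033 0.02333869831566659
t 28.97 [0.53 0.37 0.17] w 0.0452 F [-0.3 -0.1 -0.1] ff 0.0 j [ 0.45  0.28  1.69  0.    1.17 -1.14]
t 30.33 [0.45 0.34 0.11] w 0.0124 F [ 0.8 -3.   3.9] ff 29.539092779159546 j [ 0.47  0.19  1.94 -0.    1.01 -1.12]
t 30.82 [0.47 0.35 0.11] w 0.0126 F [-1.5  0.2  2.9] ff 29.439437985420227 j [ 0.46  0.22  1.9   0.    1.03 -1.13]
guard True [15.98  0.26  0.03]
```

The bolt drew the full 16 mm, so the combination is right. I'll press it home, release it, then grip and lift the plate.

```bash
python3 - <<'E'
from h import *
s=r.state();print(r.move_straight(np.array(s["position"])+[.003,0,0],feed=.03,guard=12));st()
effector.grip(.045);r.move_straight(np.array(r.state()["position"])+[0,0,.07],feed=.25)
b=np.array([.4164,.3923,.095]);RP=down(np.pi/2+YB)
r.move_ptp(b+[0,0,.07],RP);snap("wrist","bolt2");print(r.move_straight(b,feed=.15,guard=15));effector.grip(0,70);s=st()
print(r.move_straight(b+[0,0,.02],feed=.06,guard=25));st()
r.move_straight(b+[0,0,.125],feed=.15);st()
yh=-.232;e=np.array([np.cos(yh),np.sin(yh),0]);m=np.array([.4616,-.1649,0])
for d in(-.048,-.055,-.06): 
    q=kinematics.solve_ik(m+d*e+[0,0,.171],down(np.pi/2+yh));print(d,None if q is None else np.round(q,2))
E
python3 -c "
import cv2;cv2.imwrite('pics/bolt2s.png',cv2.imread('pics/bolt2.png'))"
```

```text
False
t 31.08 [0.4671 0.3452 0.1076] w 0.0128 F [-9.6 -2.   7.4] ff 29.85432207584381 j [ 0.46  0.22  1.9   0.    1.04 -1.13]
False
t 34.47 [0.4173 0.393  0.0967] w 0.0127 F [-0.8 -0.5  4.5] ff 69.37275767326355 j [0.58 0.21 1.93 0.   1.   0.56]
False
t 34.95 [0.4162 0.3922 0.115 ] w 0.0133 F [ 0.2  0.2 -3.7] ff 68.37913155555725 j [0.58 0.19 1.92 0.   1.03 0.56]
t 35.8 [0.4157 0.3918 0.2185] w 0.0132 F [-0.6  0.3 -4.8] ff 68.41064929962158 j [0.58 0.07 1.85 0.   1.23 0.56]
-0.048 [-0.59 -0.19  2.18  0.    1.14 -0.35]
-0.055 [-0.59 -0.2   2.2   0.    1.15 -0.36]
-0.06 [-0.6  -0.22  2.21  0.    1.15 -0.36]
```

View pics/bolt2.png

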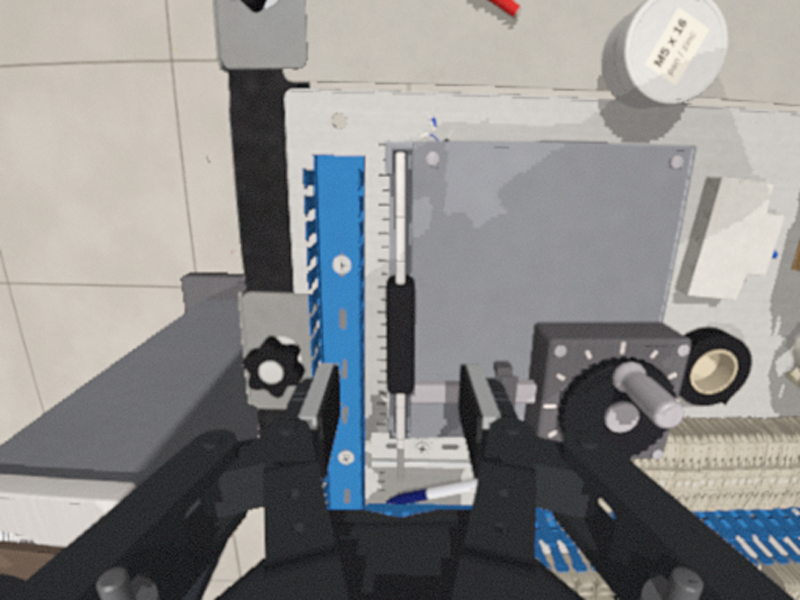

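The plate is up and free. In the picture the post is at 9 o'clock, the bolt is back and the other things are untouched. I'll carry the plate sideways clear of the knob, then over to just in front of the hooks.

```bash
cat >> h.py <<'E'
yh=-.232;eh=np.array([np.cos(yh),np.sin(yh),0]);m=np.array([.4616,-.1649,0]);RH=down(np.pi/2+yh)
E
python3 - <<'E'
from h import *
r.move_straight([.43,.15,.235],feed=.25)
r.move_ptp(m-.055*eh+[0,0,.235],RH)
r.move_straight(m-.055*eh+[0,0,.1755],feed=.15,guard=12);r.hold(.2);s=st()
print((s["position"]-(m-.055*eh))*1e3, "rot err",np.degrees((Ro.from_rotvec(s["eef_rot"]).inv()*Ro.from_rotvec(RH)).as_rotvec()))
c,im=snap("side","pre")
q=proj(c,[.40,-.24,.13])[0];u,v=q.astype(int);u0,v0=max(u-60,0),v-50;print("crop",u0,v0)
cv2.imwrite("pics/prez.png",cv2.resize(im[v0:v0+110,u0:u0+140,::-1],None,fx=5.4,fy=5.4,interpolation=cv2.INTER_CUBIC))
E
```

```text
t 38.83 [ 0.409  -0.1527  0.177 ] w 0.0128 F [ 0.2 -0.5 -3.1] ff 68.36277365684509 j [-0.59 -0.21  2.19  0.    1.16 -0.36]
[  0.90430229  -0.41805983 177.04729068] rot err [0.15912078 0.0584999  0.01978192]
crop 157 222
```

View pics/prez.png

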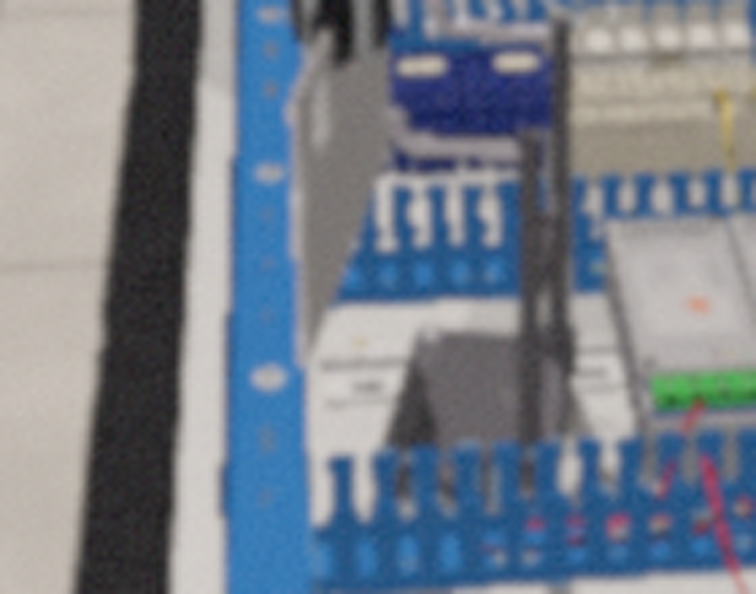

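The side picture shows the plate's near edge running from (298,105) to (303,365) in the crop, with the hook arms level with the slot, near (390–540,145). I'll turn that into the plate's height.

Run:
```python
from h import *
c=dict(np.load("pics/pre_c.npz"));E=np.array([.3895,-.2354]) 
C=lambda x,y:np.array([(x+.5)/5.4-.5+157,(y+.5)/5.4-.5+222])
for n,px in(("low",(303,365)),("up",(298,105)),):
    u=C(*px);zs=np.arange(.05,.22,.0005);q=proj(c,[[*E,z] for z in zs]);i=np.argmin(abs(q[:,1]-u[1]));print(n,zs[i],q[i],u)
for t,nm in((0.1747,"tip"),):
    for s in(-.048,.048):
        h=m-.026*eh+s*np.array([-np.sin(yh),np.cos(yh),0]);print("tip exp crop",(proj(c,[*h[:2],.181])[0]-[157,222]+.5)*5.4)
```

```text
low 0.08550000000000003 [213.35209268 289.26590341] [212.7037037  289.18518519]
up 0.20000000000000012 [211.48206649 240.96764062] [211.77777778 241.03703704]
tip exp crop [392.22254883 106.38085337]
tip exp crop [436.28707788  -5.8192731 ]
```

Lower edge at 85 mm, so the slot's top edge is at about 191 mm, 5 mm too high. I'll lower to 186 mm, move in, then set it down under guard.

Run:
```python
from h import *
r.move_straight(m-.055*eh+[0,0,.1705],feed=.1);st()
g=r.move_straight(m+[0,0,.1705]-.0007*eh,feed=.08,guard=8);s=st();print("in",g)
if not g:
    g=r.move_straight(m+[0,0,.147]-.0007*eh,feed=.04,guard=3);s=st();print("down",g)
```

```text
t 39.13 [ 0.4078 -0.1521  0.1701] w 0.0131 F [-0.6 -1.3 -3.3] ff 68.42657804489136 j [-0.59 -0.2   2.2   0.    1.15 -0.36]
t 39.96 [ 0.4605 -0.1645  0.1702] w 0.013 F [-0.2 -0.2 -3.7] ff 68.42010498046875 j [-0.55 -0.07  2.08 -0.    1.13 -0.32]
in False
t 40.43 [ 0.4608 -0.1647  0.1529] w 0.0133 F [-0.6  0.2  3.5] ff 69.59885358810425 j [-0.55 -0.05  2.09  0.    1.09 -0.32]
down True
```

Run:
```python
from h import *
effector.grip(.04);st();p=np.array(r.state()["position"])
r.move_straight(p+[0,0,.05],feed=.1);r.move_straight(p+[0,0,.14],feed=.25)
c,im=snap("wrist","hang");snap("top","top2");st()
a=cv2.resize(im[:,:,::-1],(520,390),interpolation=cv2.INTER_CUBIC)
q=proj(c,[*m[:2],.17])[0].astype(int);print(q)
v0=max(0,q[1]-60);z=cv2.resize(im[v0:v0+120,max(0,q[0]-80):q[0]+80,::-1],(784,588),interpolation=cv2.INTER_CUBIC);cv2.imwrite("pics/hangz.png",z)
```

```text
t 40.81 [ 0.4595 -0.1639  0.1511] w 0.0398 F [ 0.  -0.6  0.4] ff 0.0 j [-0.55 -0.05  2.1  -0.    1.09 -0.32]
t 42.07 [ 0.4586 -0.1634  0.2887] w 0.0398 F [ 0.  -0.5 -1. ] ff 0.0 j [-0.55 -0.18  1.96 -0.    1.37 -0.32]
[258 186]
```

View pics/hangz.png

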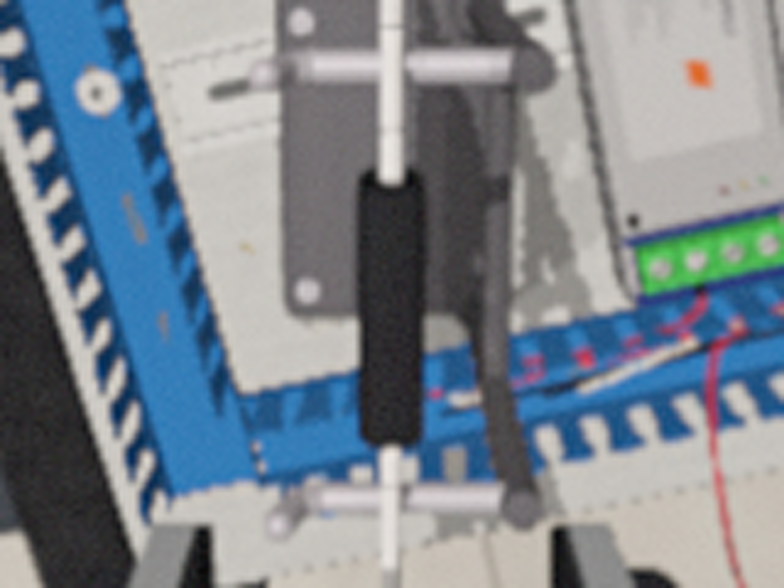

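The picture shows the plate hanging on both hooks: the arms pass through both slots at about (390,65) and (390,500), with the tips in front. The gripper is clear, so I'm handing the job in.

```bash
python3 -c "
from h import *
print(workorder.close_job())"
```

```text
the job is handed in; nothing more can be done
None
```

The combination worked, the bolt is drawn fully back, the front plate hangs on both hooks with the gripper clear of it, and the job was handed in at about 42 s; no verdict was returned.

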